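# Engage the syringe pump and hold its prime dial on fast

## Task

Set the syringe pump for a dry prime run: slide the blue pusher up until it just rests against the thumb flange of the syringe's plunger, without driving the plunger in, then flip the red cam lever down fully to lock the pusher to the drive screw. Only then turn the spring-return prime dial clockwise past its first two clicks to the third, and finish the program while still holding it there (let go, it springs back). Leave the other things on the bench where they stand.

Things in the scene. Friction and masses are not known exactly. Their poses are not given: they have to be found in the camera images.
- pump: bench syringe pump, fixed: white housing (x -6..86 mm, top 75 high) behind a low grey deck (x -90..-2, top 24 high) with guide rods and drive screw along y between bearing plates (y -149 and 149, tops 52 high). Origin: centre of the underside (310 mm long in y); x away from the operator, y towards the syringe's outlet. Clear syringe over the deck's +y half: axis at x -45, 70 high, clip to 84 high
- pusher (a joint): travel of the pusher carriage along the pump's +y, m: 0 = far from the syringe (its centre then at pump x -45, y -112 mm), up to 0.115. It slides against 3 N of friction while the cam lever is up, and is locked (holds more than 30 N) when the lever is down
- pusher_face (a point): centre of the pusher's +y face (steel thrust pad), 70 mm above the bench; axes as the pump's. The pusher is a black block 66 x 36 mm in x, y (from 28 to 52 mm high) under a blue block 40 x 36 mm that reaches 85 mm high; its back face (the -y side) is flat and free to push on
- pusher_back (a point): centre of the flat -y back face of the blue block, 36 mm behind pusher_face, 70 mm above the bench; the blue face spans 40 mm in x and 52 to 85 mm in height
- plunger_flange (a point): centre of the white thumb flange (23 mm across) on the end of the syringe's plunger: the face that looks to -y towards the pusher. Axes as the pump's. The pusher rests on it when pusher_face and this point have the same y in the pump's frame
- plunger (a joint): how far the plunger stands pushed into the barrel, m, 0 to 0.055, along the pump's +y. It stays where it is; it starts to slide at about 12 N
- cam_lever (a joint): red cam lever on the front (-x) side of the pusher, rad: 0 = free, arm standing 60 degrees above level, leaning towards the pump's -x; 1.05 = locked, arm level, pointing to -x (end stop). Stays where it is left; needs 0.10 to 0.13 N m (about 3 N at the paddle). Press it down from above, following the arc
- lever_pivot (a point): the lever's pivot axis (along the pump's y), 72 mm above the bench, on the pusher. The lever is 53 mm long from here; in the free position its end stands about 120 mm above the bench
- lever_pad (a point): middle of the upper face of the lever's red paddle (22 mm along the arm, 18 mm wide), 42 mm from the pivot along the arm and 5.5 mm off the arm's centre line through the pivot; moves with the lever. The upper face looks up and, while the lever is up, back to the pump's +x
- prime_dial (a joint): angle of the spring-return prime dial, rad: 0 = at rest, grows clockwise seen from above; clicks at 0.40, 0.80 and 1.20 (marked with one, two and three dots), end stop at 1.26. Its spring pulls it back to 0 with 0.10 N m at 0, rising to 0.22 N m at 1.2; the clicks add or take up to about 0.06 N m
- dial_grip (a point): on the dial's vertical axis, 96 mm above the bench: middle of a black grip bar 46 mm long, 12 mm wide, 22 mm high (84 to 106 mm above the bench; under it a skirt of 49 mm diameter) on the white housing's top. x axis: along the bar towards its white pointer line; z up. At rest the pointer is turned 0.60 rad from the pump's +x towards its +y
- waste_beaker: glass beaker, 70 x 77 x 86 mm, standing at the outlet end of the syringe; origin: centre of its underside
- film_box: white and orange carton, 59 x 120 x 52 mm; origin: centre of its underside
- tape_roll: green roll of tape, 66 mm across, 19 mm high; origin: centre of its underside
- micro_rack: yellow micro-tube rack, 62 x 118 x 49 mm; origin: centre of its underside
- petri: petri dish with pink fill, 69 mm across, 15 mm high; origin: centre of its underside

How it is judged:
On the way, in this order (a step that is already met when the one before it is completed fails the run):
1. with the cam lever still up, the pusher rests against the plunger's thumb flange (gap under 3 mm) (y of plunger_flange in the frame of pusher_face below 0.003 m and value of joint cam_lever below 0.6 rad), for 0.1 s.
2. the cam lever is flipped down to its locked end (value of joint cam_lever above 0.93 rad and y of plunger_flange in the frame of pusher_face below 0.003 m), for 0.2 s.
3. the prime dial is turned to its third click and kept there (value of joint prime_dial above 1.08 rad and contact force between the fingers and prime_dial above 0.5 N), for 0.5 s.
At the end, for the whole second after the job is handed in: The fingers hold the prime dial on its third click (more than 1.08 rad, against its spring); the cam lever is down (more than 0.93 of 1.05 rad); the pusher still rests against the plunger's flange (gap under 3 mm) and the plunger has been driven in by less than 6 mm (all of step 2 and all of step 3 and distance of plunger_flange from where it was at the start of the episode below 0.006 m); the arm keeps its last pose, push and grip.
It fails at once if the plunger is driven in by more than 6 mm (distance of plunger_flange from where it was at the start of the episode above 0.006 m).
It fails at once if the dial is turned to a click while the pusher is not locked (value of joint prime_dial above 0.3 rad and value of joint cam_lever below 0.8 rad).
It fails at once if another thing on the bench (beaker, petri dish, carton, tape roll, micro-tube rack) is pushed away or tipped (moved more than 30 mm) (distance of any of waste_beaker, petri, film_box, tape_roll, micro_rack from where it was at the start of the episode above 0.03 m or angle between waste_beaker's own z axis and vertical above 0.6 rad).
It also fails if it takes over 54 s, if anything falls off the work surface, if the arm or the gripper's body presses on something with over 40 N, if the wrist force passes 120 N, or if a joint passes its speed limit or range.

## Robot

A 6-joint arm with a two-finger parallel gripper is mounted at the origin on the work surface; the furniture and walls round the work are solid. World frame = base frame: x ahead of the robot, y to its left, z up, the work surface at z = 0. Lengths are in m, angles in rad, forces in N, time in s.
With the tool pointing down it reaches from about 0.425 to 0.95 m from the base axis. Payload 3.5 kg.
Tool frame: the origin (TCP) lies at the very end of the fingers, on their centre line; the grasp point (between the pads) lies 19 mm behind it; z points along the fingers, y is the line along which they close (so a half turn about z gives the same grasp; the last joint's range is limited). The gripper opens to 85 mm and grips with 20 to 120 N. Pads are 22 mm wide; open, the fingers measure 114 mm over their backs; the gripper's body (76 mm by 85 mm) begins 54 mm behind the grasp point. The pads swing forward as they close: fully open they stand 13 mm farther back than shut.
Start: joints at [-1.428, 0.286, 1.577, -0, 1.279, -0.15], TCP at [0.195, -0.646, 0.231] pointing down, gripper open.
Joint ranges: [-2.77, 2.77], [-0.9, 2.22], [0.21, 2.48], [-1.53, 4.67], [0.24, 2.81], [-2.84, 2.84]. Speed limits (rad/s): [2.79, 2.79, 3.14, 3.14, 3.14, 3.14].

## Interface

Orientations are given as a unit quaternion [x, y, z, w].
In Python, from plant import ctrl gives the robot as it stands.
- The arm moves only by the tool carry_out, never from a script. Its argument "deltas" is one flat list of numbers, 6 for each row, row after row: the shift along the tool's x, y, z in m, then the turn, a rotation vector about the tool's x, y, z in rad. A call has 1 to 5 rows; each row is the pose to reach, as a shift and turn from the pose commanded when the call began, along the tool's axes at that moment; what a row does not reach only later rows make up. A row lasts 1/8 s, in which the tool goes at most 62.5 mm and 10.7 degrees, less where a joint would pass 70% of its speed; a pose out of reach is approached as far as the arm can. A call with a gripper value outside its range is refused whole. "grip" is the opening in per cent of the stroke, from 0 (shut) to 100 (fully open), set as the call begins (left out, the last holds). The fingers move at their own pace and stop on an object; "grip_force" is the grip in N (left out, the last holds). Time passes only in rows, so rows that repeat a pose let the fingers close. It gives the time, the measured TCP pose, the force, the opening and the grip force at its end, in the units of the state.
- ctrl.get_state(): the state, without advancing time (a new reading comes with each control period).
- ctrl.read_camera(name): name is "scene" or "top"; returns (picture, depth): 400x640x3 uint8, red, green, blue; 400x640 float32, m along the optical axis (not along the pixel's ray), 0 where there is no reading.
- ctrl.camera_model(name): a dict with "intrinsics" (3x3 intrinsics, pixels), "extrinsics" (4x4, takes a point from world to camera coordinates). Camera axes: x right, y down, z forward; pixel columns grow to the right and rows downward; lengths in m; the calibration is good to about 2 mm. A picture is of the moment at which its call begins. camera_model takes no time and is no camera call.
- ctrl.sign_off(): hands the job in; it is judged then, once.
Trained networks look in the newest picture that a camera, given by its name, has taken for a name from the list of things; names that differ only in an ending like _2 or _b are one class to them, and where a whole thing is asked for, a point or a joint stands for the part that bears it (a point fixed in the world has none). Each returns a list of dicts, best first, with "score" (0 to 1); they miss things now and then, are a little off and sometimes report something else, mostly with a low value. They report only what shows in the picture. A call takes as long as a camera call.
- ctrl.find_in(camera, query): "uv" ([column, row] in pixels, amid what is visible of it).
The state is a dict: "time": time; "qpos": joint angles; "dq": joint speeds; "joint_efforts": joint torques, N m; "eef_pos": TCP position; "tcp_rot": TCP orientation; "contact_force": force on the tool from outside, world axes, zero at the start; "wrist_torque": the same for the moment, N m; "opening": opening from 0.0 (shut) to 1.0 (fully open); "finger_force": force on a finger pad.
Only numpy, scipy, OpenCV 4.12 (cv2) and the standard library are available. Lean on these libraries where they do the work, as an engineer would, in place of code of your own. Each camera call takes 0.05 s, during which the arm holds its last target. There are 200 camera calls.

## Working session

There is one attempt and no reset: what is moved stays moved. The work goes in short steps, Python scripts to look and compute and a tool call to move; the robot and the scene stay as the last step left them, time stands still between calls to the robot, and variables do not carry over. Pictures are saved under pics/ and viewed, at most 10 in all, crops included, and the job is handed in when it is done.

Besides the shell and the picture viewer there is one more tool, called after ">>>" as name(argument=value, ...) on one line, values as JSON. carry_out: Moves the arm, as the interface text tells. Its arguments: {"type":"object","properties":{"deltas":{"type":"array"},"grip":{"type":"number"},"grip_force":{"type":"number"}},"required":["deltas"]}

```bash
mkdir -p pics; ls
cat > h.py <<'E'
import numpy as np, cv2
from scipy.spatial.transform import Rotation as R
from plant import ctrl
def cam(n,f=None):
    im,d=ctrl.read_camera(n)
    if f: cv2.imwrite('pics/'+f,im[:,:,::-1])
    return im,d
def world(n,uv,d):
    m=ctrl.camera_model(n);K=np.array(m['intrinsics']);T=np.linalg.inv(np.array(m['extrinsics']))
    u,v=np.asarray(uv,float).T; z=np.asarray(d,float)
    P=np.stack([(u-K[0,2])/K[0,0]*z,(v-K[1,2])/K[1,1]*z,z],-1)
    return P@T[:3,:3].T+T[:3,3]
def cloud(n,d):
    v,u=np.nonzero(d>0); return world(n,np.stack([u,v],-1),d[v,u]),u,v
def atz(n,uv,z):
    m=ctrl.camera_model(n);T=np.linalg.inv(np.array(m['extrinsics']))
    p=world(n,[uv],[1.0])[0];c=T[:3,3];r=p-c
    return c+r*(z-c[2])/r[2]
E
cat > a.py <<'E'
from h import *
np.set_printoptions(precision=4,suppress=True)
s=ctrl.get_state();print(s)
for n in ['scene','top']:
    im,d=cam(n,n+'0.png')
    T=np.linalg.inv(np.array(ctrl.camera_model(n)['extrinsics']));print(n,T)
    for q in ['pump','pusher_face','pusher_back','plunger_flange','lever_pivot','lever_pad','dial_grip','waste_beaker']:
        r=ctrl.find_in(n,q)
        for x in r[:2]:
            u,v=map(int,np.round(x['uv']));z=d[min(v,399),min(u,639)]
            print(q,round(x['score'],2),u,v,world(n,[[u,v]],[z])[0] if z>0 else None)
E
python3 a.py
```

```text
pics
{'time': 0.0, 'qpos': array([-1.428 ,  0.2872,  1.5782,  0.    ,  1.2786, -0.15  ]), 'dq': array([-0.0005, -0.001 , -0.0009,  0.0004,  0.0001, -0.0014]), 'joint_efforts': array([  0.0005, -40.5982, -29.2623,  -0.0001,   0.0058,  -0.    ]), 'eef_pos': array([ 0.1948, -0.6456,  0.2299]), 'tcp_rot': array([ 0.9893,  0.1459,  0.    , -0.0012]), 'contact_force': array([-0.695 ,  0.2109,  0.5327]), 'wrist_torque': array([ 0.0243, -0.015 ,  0.015 ]), 'finger_force': 0.0, 'opening': 0.9992644639797469}
scene [[-0.4652 -0.5023  0.7289 -0.3893]
 [-0.8849  0.285  -0.3685  0.4755]
 [-0.0226 -0.8164 -0.577   0.8303]
 [ 0.      0.      0.      1.    ]]
pump 0.77 306 202 [0.536  0.0464 0.0807]
pump 0.67 320 242 [0.4044 0.0652 0.0143]
pusher_face 0.62 342 190 [ 0.5566 -0.1063  0.0651]
pusher_back 0.76 345 191 [ 0.5446 -0.1114  0.0663]
plunger_flange 0.38 344 191 [ 0.553  -0.1125  0.0609]
lever_pivot 0.67 344 191 [ 0.553  -0.1125  0.0609]
lever_pad 0.35 323 244 [0.3935 0.0603 0.0122]
dial_grip 0.57 286 190 [0.6142 0.0837 0.0953]
dial_grip 0.53 342 185 [ 0.561  -0.1085  0.0832]
waste_beaker 0.64 263 236 [0.4773 0.2259 0.0526]
top [[ 0.0006 -0.9866  0.1631  0.3092]
 [-0.9998  0.0023  0.0175 -0.0095]
 [-0.0177 -0.1631 -0.9864  1.3776]
 [ 0.      0.      0.      1.    ]]
pump 0.82 322 179 [0.5881 0.0067 0.0607]
pusher_face 0.17 358 182 [ 0.5733 -0.1085  0.0827]
pusher_back 0.84 359 182 [ 0.5729 -0.1115  0.0845]
plunger_flange 0.73 323 179 [0.5881 0.0035 0.0605]
plunger_flange 0.55 358 185 [ 0.5626 -0.108   0.0872]
lever_pivot 0.48 360 183 [ 0.5697 -0.1147  0.0843]
lever_pad 0.55 362 191 [ 0.5394 -0.1186  0.108 ]
lever_pad 0.18 360 184 [ 0.5668 -0.1148  0.0822]
dial_grip 0.5 298 168 [0.6138 0.0819 0.1077]
waste_beaker 0.84 256 206 [0.5078 0.2297 0.0048]
```

Run:
```python
import cv2
a=cv2.imread('pics/scene0.png')[120:300,180:460];cv2.imwrite('pics/s1.png',cv2.resize(a,(800,514),interpolation=cv2.INTER_CUBIC))
a=cv2.imread('pics/top0.png')[110:270,220:440];cv2.imwrite('pics/t1.png',cv2.resize(a,(800,582),interpolation=cv2.INTER_CUBIC))
```

```text
(no output)
```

View pics/s1.png

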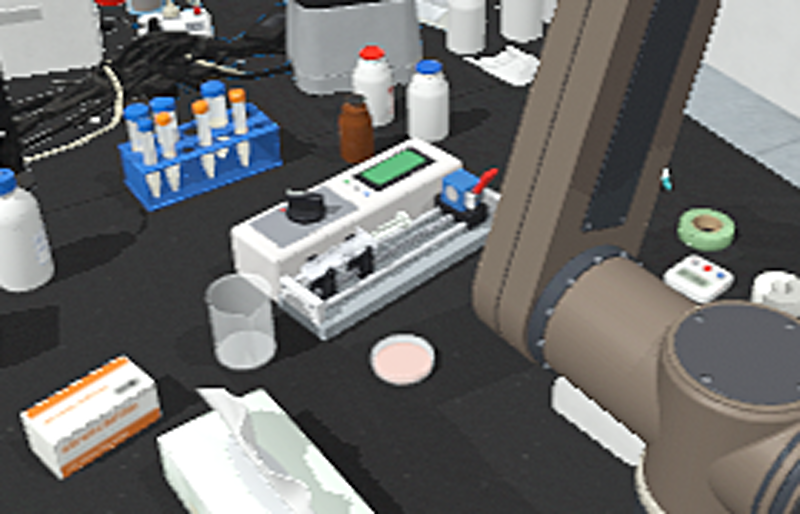

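View pics/t1.png

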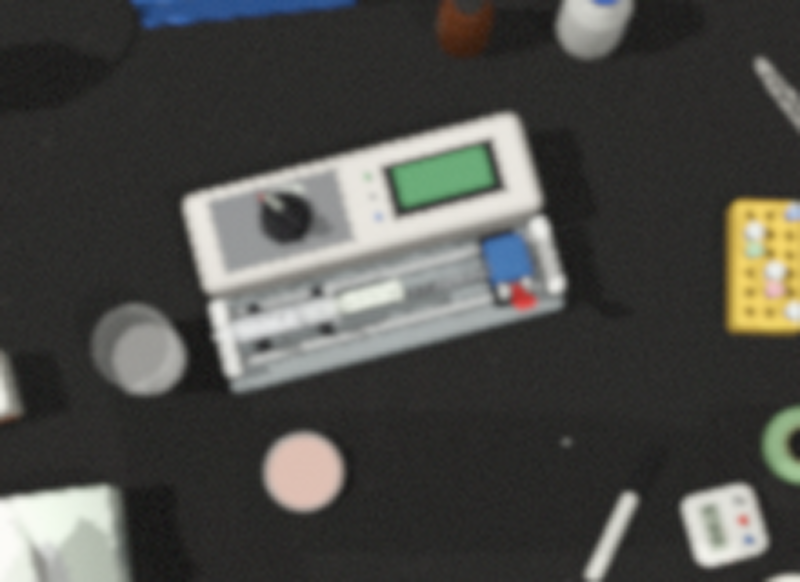

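The crops show the pump turned about 13° (its +y end is at the lower left). The pusher is at the right end (top px ≈ 359,182) with the red lever up. The white plunger rod ends near top px ≈ 331,190, and the dial is at px ≈ 298,168. Next I fit the housing top.

```bash
cat > b.py <<'E'
from h import *
np.set_printoptions(precision=4,suppress=True)
im,d=cam('top'); P,u,v=cloud('top',d)
c=im[v,u].astype(int)
m=(abs(P[:,2]-.075)<.008)&(abs(P[:,0]-.6)<.2)&(abs(P[:,1])<.2)
mask=np.zeros(d.shape,np.uint8);mask[v[m],u[m]]=1
mask=cv2.morphologyEx(mask,cv2.MORPH_OPEN,np.ones((3,3)))
n,l,st,_=cv2.connectedComponentsWithStats(mask);k=1+st[1:,4].argmax()
s=l[v,u]==k; Q=P[s]; print(s.sum(),np.median(Q[:,2]))
r=cv2.minAreaRect((Q[:,:2]*1000).astype(np.float32));print(r)
b=cv2.boxPoints(r)/1000
e=b-np.roll(b,1,0);i=np.linalg.norm(e,axis=1).argmax();y=e[i]/np.linalg.norm(e[i]);y*=np.sign(y[1]);x=np.array([y[1],-y[0]])
psi=np.arctan2(x[1],x[0]);cen=np.array(r[0])/1000;o=cen-x*.040
print('psi',psi,'origin',o)
np.save('pump.npy',[o[0],o[1],psi])
X=(P[:,:2]-o)@np.stack([x,y],1)*1000
Z=P[:,2]*1000
def rep(n,m): print(n,m.sum(),X[m].mean(0),X[m].min(0),X[m].max(0),np.median(Z[m]))
near=(abs(X[:,0])<130)&(abs(X[:,1])<170)
R_,G,B=c.T
rep('blue',near&(B>R_+50)&(B>G+20)&(X[:,0]<-6)); rep('blueT',near&(B>R_+50)&(B>G+20)&(X[:,0]<-6)&(Z>78))
red=near&(R_>G+70)&(R_>B+70)&(X[:,0]<-6);rep('red',red)
rep('bar',near&(Z>97)&(X[:,0]>0))
w=near&(abs(X[:,0]+45)<12)&(X[:,1]<30)&(X[:,1]>-90)&(Z>40)
for a in range(-90,30,4):
    q=w&(X[:,1]>=a)&(X[:,1]<a+4)
    if q.any(): print(a,q.sum(),np.median(Z[q]),Z[q].max(),c[q].mean(0))
E
python3 b.py
```

```text
2373 0.07498024585358554
((631.1630859375, 16.090835571289062), (92.88972473144531, 308.5155944824219), 14.853438377380371)
psi 0.2592413 origin [0.5925 0.0058]
blue 139 [ -43.6863 -109.7905] [ -63.9108 -137.1665] [-17.3561 -92.1023] 83.92135822923774
blueT 132 [ -44.5384 -109.3842] [ -63.9108 -128.2295] [-23.7518 -92.1023] 84.12120535143407
red 29 [ -85.9573 -109.929 ] [ -96.0975 -130.2624] [ -73.3511 -101.555 ] 109.4220113139488
bar 53 [41.9433 69.7735] [22.4645 55.2448] [62.4528 84.0651] 104.71195495812103
-90 1 41.887102252496035 41.887102252496035 [130. 133. 135.]
-74 1 43.210761807577214 43.210761807577214 [144. 147. 147.]
-66 1 40.842282448226406 40.842282448226406 [146. 149. 149.]
-62 1 40.21934222620538 40.21934222620538 [148. 151. 152.]
-14 4 76.4510805986146 83.2933810636296 [191.  195.5 187.5]
-10 8 71.91555385782623 78.87967532707395 [210.  214.5 204.5]
-6 5 69.4514672371338 82.8266764131138 [223.8 228.2 218.2]
-2 5 67.80520685160663 74.46799716802465 [220.8 226.  215.8]
2 5 72.38785602133247 79.27698731518484 [228.2 233.  222.6]
6 5 74.10159334857536 77.83945372488898 [227.8 232.6 222. ]
10 5 72.90231687195204 74.812125425876 [225.6 230.4 219.8]
14 7 72.17747822898212 77.67485716129796 [221.2857 225.7143 215.5714]
18 4 72.32105736966521 78.04402846686199 [226.25 231.   220.75]
22 6 73.67209897535864 76.04816358587607 [225.8333 230.6667 220.    ]
26 7 71.73817817361284 80.83967734109221 [215.     219.7143 210.    ]
```

```bash
cat > to.py <<'E'
import sys
from h import *
o0,o1,psi=np.load('pump.npy')
s=ctrl.get_state();r=R.from_quat(s['tcp_rot']);p=np.array(s['eef_pos'])
x=np.array([np.cos(psi),np.sin(psi),0]);y=np.array([-x[1],x[0],0]);z=np.array([0,0,1.])
M=np.stack([x,y,z]);o=np.array([o0,o1,0])
print('t',round(s['time'],2),'pump-frame tcp mm',(M@(p-o)*1000).round(1),'F pump',(M@s['contact_force']).round(1),'open',round(s['opening'],3),'ff',s['finger_force'],'q',np.round(s['qpos'],2))
if len(sys.argv)>3:
    a=[float(k) for k in sys.argv[1:]]   # px py z(mm) [extra yaw of tool x from pump x]
    t=o+M.T@(np.array(a[:3])/1000); h=psi+(a[3] if len(a)>3 else 0)
    Rt=R.from_matrix(np.stack([[np.cos(h),np.sin(h),0],[np.sin(h),-np.cos(h),0],[0,0,-1]],1))
    print('delta',r.inv().apply(t-p).round(4),'rot',(r.inv()*Rt).as_rotvec().round(4))
E
python3 to.py -45 -165 150; python3 to.py -45 -165 66
```

```text
t 0.95 pump-frame tcp mm [-551.6 -528.4  231.3] F pump [0.9 0.4 0.5] open 1.003 ff 0.0 q [-1.43  0.29  1.58  0.    1.28 -0.15]
delta [ 0.5184 -0.3462  0.0813] rot [ 0.     -0.      0.0335]
t 0.95 pump-frame tcp mm [-551.6 -528.4  231.3] F pump [0.9 0.4 0.5] open 1.003 ff 0.0 q [-1.43  0.29  1.58  0.    1.28 -0.15]
delta [ 0.5184 -0.3462  0.1653] rot [ 0.     -0.      0.0335]
```

>>> carry_out(deltas=[0.052, -0.035, 0.0, 0, 0, 0.01, 0.104, -0.069, 0.0, 0, 0, 0.02, 0.156, -0.104, 0.0, 0, 0, 0.033, 0.207, -0.138, 0.0, 0, 0, 0.033, 0.259, -0.173, 0.0, 0, 0, 0.033], grip=0, grip_force=80)

```text
time: 1.58
eef_pos: [0.3938, -0.4044, 0.2317]
tcp_rot: [0.992, 0.129, 0.0, 0.0]
contact_force: [0.8, -1.5, -0.6]
opening: 0.004
finger_force: 0.0
```

>>> carry_out(deltas=[0.052, -0.035, 0.016, 0, 0, 0, 0.104, -0.069, 0.033, 0, 0, 0, 0.156, -0.104, 0.05, 0, 0, 0, 0.207, -0.138, 0.065, 0, 0, 0, 0.259, -0.173, 0.08, 0, 0, 0])

```text
time: 2.2
eef_pos: [0.5941, -0.1774, 0.1533]
tcp_rot: [0.992, 0.13, 0.0, 0.0]
contact_force: [0.5, -0.8, -0.5]
opening: -0.003
finger_force: 0.0
```

```bash
python3 to.py -45 -160 67
```

```text
t 2.2 pump-frame tcp mm [ -45.4 -177.5  153.3] F pump [ 0.3 -0.9 -0.5] open -0.003 ff 0.0 q [-0.45  0.24  1.78 -0.    1.12  0.86]
delta [ 0.0004 -0.0175  0.0863] rot [ 0.0006 -0.0006  0.0006]
```

>>> carry_out(deltas=[0, 0, 0.042, 0, 0, 0, 0, 0, 0.084, 0, 0, 0, 0, 0, 0.084, 0, 0, 0])

```text
time: 2.58
eef_pos: [0.5899, -0.1772, 0.0653]
tcp_rot: [0.992, 0.13, -0.004, -0.003]
contact_force: [0.1, 0.3, -0.2]
opening: -0.007
finger_force: 0.0
```

```bash
cat > v.py <<'E'
import sys
from h import *
n,f,u0,v0,w,h=sys.argv[1],sys.argv[2],*map(int,sys.argv[3:7])
im,d=ctrl.read_camera(n);a=im[v0:v0+h,u0:u0+w,::-1];k=min(800/w,600/h)
cv2.imwrite('pics/'+f,cv2.resize(a,(int(w*k),int(h*k)),interpolation=cv2.INTER_CUBIC))
E
python3 v.py scene s2.png 240 150 160 110; python3 to.py
```

```text
t 2.62 pump-frame tcp mm [ -47.8 -177.9   68.2] F pump [-1.1 -0.6  0.7] open -0.002 ff 0.0 q [-0.46  0.34  1.83  0.    0.98  0.85]
```

View pics/s2.png

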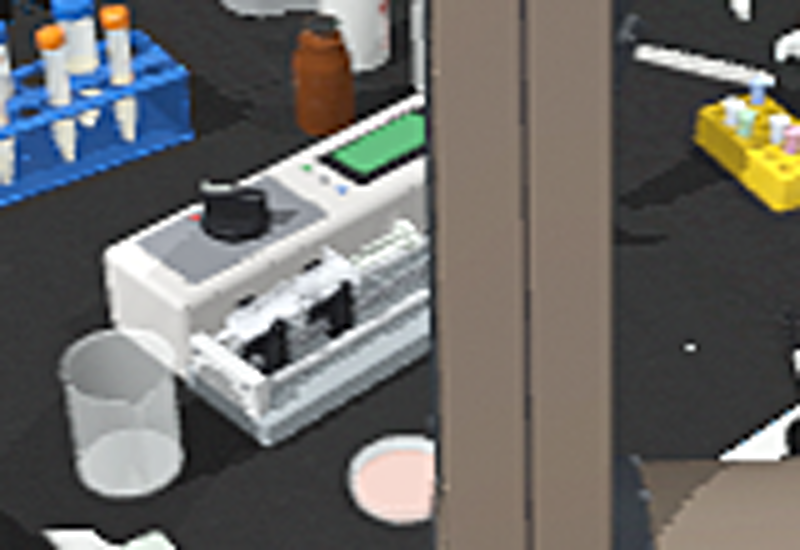

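The arm hides the pusher from the scene camera. The flange end of the plunger shows at crop (410,232), i.e. px ≈ (322,196). I'll push on by distance, then by force.

>>> carry_out(deltas=[0.002, -0.02, 0, 0, 0, 0, 0.002, -0.034, 0, 0, 0, 0, 0.002, -0.044, 0, 0, 0, 0, 0.002, -0.056, 0, 0, 0, 0, 0.002, -0.068, 0, 0, 0, 0])

```text
time: 3.25
eef_pos: [0.578, -0.1126, 0.0706]
tcp_rot: [0.992, 0.129, 0.001, 0.001]
contact_force: [1.5, -3.2, 2.6]
opening: 0.004
finger_force: 1.7
```

```bash
python3 to.py
```

```text
t 3.25 pump-frame tcp mm [ -44.3 -110.7   70.6] F pump [ 0.7 -3.5  2.6] open 0.004 ff 1.7222560913069174 q [-0.36  0.28  1.9  -0.    0.96  0.95]
```

>>> carry_out(deltas=[0, -0.01, 0, 0, 0, 0, 0, -0.018, 0, 0, 0, 0, 0, -0.024, 0, 0, 0, 0])

```text
time: 3.62
eef_pos: [0.571, -0.089, 0.0693]
tcp_rot: [0.992, 0.13, -0.0, -0.0]
contact_force: [2.7, -2.5, 2.3]
opening: -0.001
finger_force: 1.6
```

```bash
python3 to.py; python3 v.py top t2.png 270 140 130 90
```

```text
t 3.62 pump-frame tcp mm [-45.1 -86.1  69.3] F pump [ 1.9 -3.1  2.3] open -0.001 ff 1.6143330931663513 q [-0.33  0.26  1.93  0.    0.95  0.98]
```

View pics/t2.png

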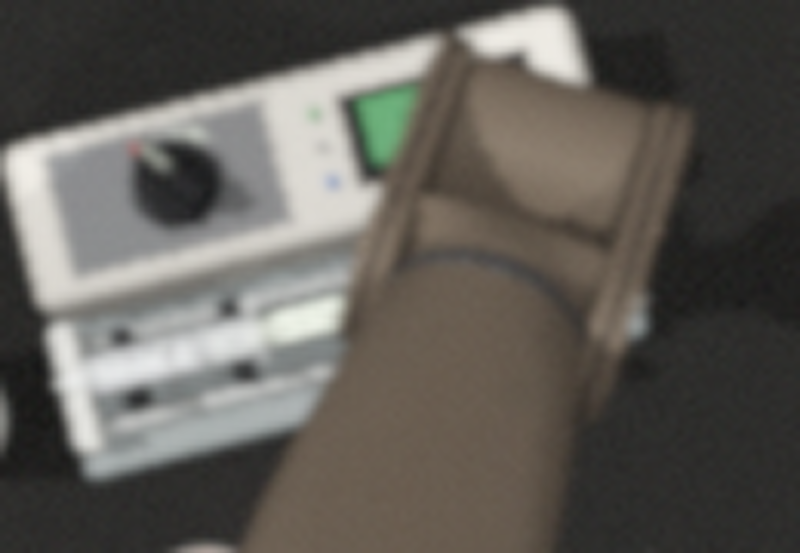

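The arm covers the pusher from above too, so force has to show contact. I'll advance in small steps.

>>> carry_out(deltas=[0, -0.004, 0, 0, 0, 0, 0, -0.008, 0, 0, 0, 0, 0, -0.011, 0, 0, 0, 0])

```text
time: 4.05
eef_pos: [0.568, -0.0787, 0.0691]
tcp_rot: [0.992, 0.129, -0.0, -0.0]
contact_force: [1.2, -3.4, -0.1]
opening: 0.002
finger_force: 1.5
```

>>> carry_out(deltas=[0, -0.0015, 0, 0, 0, 0, 0, -0.003, 0, 0, 0, 0])

```text
time: 4.3
eef_pos: [0.5673, -0.0759, 0.0692]
tcp_rot: [0.992, 0.13, -0.0, -0.0]
contact_force: [2.0, -3.3, -0.3]
opening: 0.003
finger_force: 1.5
```

>>> carry_out(deltas=[0, -0.002, 0, 0, 0, 0, 0, -0.003, 0, 0, 0, 0])

```text
time: 4.55
eef_pos: [0.5665, -0.0729, 0.0692]
tcp_rot: [0.992, 0.13, -0.0, -0.0]
contact_force: [2.0, -3.6, -2.6]
opening: 0.001
finger_force: 1.5
```

>>> carry_out(deltas=[0, -0.001, 0, 0, 0, 0, 0, -0.002, 0, 0, 0, 0])

```text
time: 4.8
eef_pos: [0.566, -0.071, 0.0692]
tcp_rot: [0.992, 0.13, -0.0, -0.0]
contact_force: [1.3, -3.0, -2.1]
opening: -0.0
finger_force: 1.5
```

>>> carry_out(deltas=[0, -0.001, 0, 0, 0, 0, 0, -0.002, 0, 0, 0, 0])

```text
time: 5.05
eef_pos: [0.5655, -0.0691, 0.0693]
tcp_rot: [0.992, 0.13, -0.0, -0.0]
contact_force: [1.3, -2.1, -1.2]
opening: -0.003
finger_force: 1.5
```

>>> carry_out(deltas=[0, -0.001, 0, 0, 0, 0, 0, -0.002, 0, 0, 0, 0])

```text
time: 5.3
eef_pos: [0.565, -0.0672, 0.0693]
tcp_rot: [0.992, 0.13, -0.0, -0.0]
contact_force: [1.0, -2.3, -0.8]
opening: 0.002
finger_force: 1.5
```

>>> carry_out(deltas=[0, -0.001, 0, 0, 0, 0, 0, -0.002, 0, 0, 0, 0])

```text
time: 5.55
eef_pos: [0.5648, -0.0662, 0.0694]
tcp_rot: [0.992, 0.13, 0.0, 0.001]
contact_force: [0.8, -7.6, -3.6]
opening: -0.001
finger_force: 3.6
```

>>> carry_out(deltas=[0, -0.001, 0, 0, 0, 0, 0, -0.002, 0, 0, 0, 0])

```text
time: 5.8
eef_pos: [0.5647, -0.0659, 0.0695]
tcp_rot: [0.991, 0.13, 0.001, 0.003]
contact_force: [2.5, -12.7, -4.5]
opening: -0.0
finger_force: 6.0
```

```bash
python3 to.py
```

```text
t 5.8 pump-frame tcp mm [-45.2 -62.2  69.5] F pump [ -0.9 -12.9  -4.5] open -0.0 ff 6.012773340353306 q [-0.29  0.24  1.95 -0.01  0.94  1.02]
```

Contact came at pump y ≈ -62 for the TCP, with the force rising to 13 N. That matches the measured flange position. Now I back off, lift and go over the lever.

>>> carry_out(deltas=[0, 0.01, 0, 0, 0, 0, 0, 0.022, -0.01, 0, 0, 0, 0, 0.022, -0.045, 0, 0, 0, 0, 0.022, -0.08, 0, 0, 0, 0, 0.022, -0.08, 0, 0, 0])

```text
time: 6.42
eef_pos: [0.5726, -0.0855, 0.1543]
tcp_rot: [0.992, 0.129, 0.004, 0.001]
contact_force: [-0.0, -0.7, -0.4]
opening: 0.005
finger_force: 0.0
```

```bash
python3 to.py -88 -32 145
python3 - <<'E'
from h import *
np.set_printoptions(precision=4,suppress=True)
o0,o1,psi=np.load('pump.npy');x=np.array([np.cos(psi),np.sin(psi)]);y=np.array([-x[1],x[0]])
for n in ['top','scene']:
    im,d=cam(n);P,u,v=cloud(n,d);c=im[v,u].astype(int);r,g,b=c.T
    X=(P[:,:2]-[o0,o1])@np.stack([x,y],1)*1000;near=(abs(X[:,0]+50)<60)&(abs(X[:,1])<150)&(P[:,2]<.13)
    for k,m in [('red',near&(r>g+70)&(r>b+70)&(X[:,0]<-6)),('blue',near&(b>r+50)&(b>g+20)&(X[:,0]<-6))]:
        if m.any(): print(n,k,m.sum(),X[m].mean(0),X[m].min(0),X[m].max(0),P[m,2].mean())
E
```

```text
t 6.42 pump-frame tcp mm [-42.6 -83.1 154.3] F pump [-0.2 -0.6 -0.4] open 0.005 ff 0.0 q [-0.32  0.15  1.89  0.    1.1   0.99]
delta [-0.0454 -0.0512  0.0088] rot [ 0.0039 -0.0075  0.0004]
scene blue 16 [-34.1115 -18.5244] [-43.9731 -28.0339] [-26.2196 -13.244 ] 0.07724205055729938
```

>>> carry_out(deltas=[-0.023, -0.026, 0, 0, 0, 0, -0.046, -0.051, 0.003, 0, 0, 0, -0.046, -0.051, 0.012, 0, 0, 0])

```text
time: 6.9
eef_pos: [0.51, -0.0458, 0.1356]
tcp_rot: [0.992, 0.13, -0.002, -0.001]
contact_force: [-0.9, -0.5, 0.4]
opening: -0.002
finger_force: 0.0
```

```bash
python3 to.py -88 -32 122;  python3 v.py scene s3.png 260 140 140 100
```

```text
t 6.9 pump-frame tcp mm [-93.  -28.8 135.6] F pump [-1.1 -0.3  0.4] open -0.002 ff 0.0 q [-0.29  0.03  2.05  0.    1.06  1.02]
delta [0.005  0.0033 0.0136] rot [-0.0022  0.0028  0.0016]
```

View pics/s3.png

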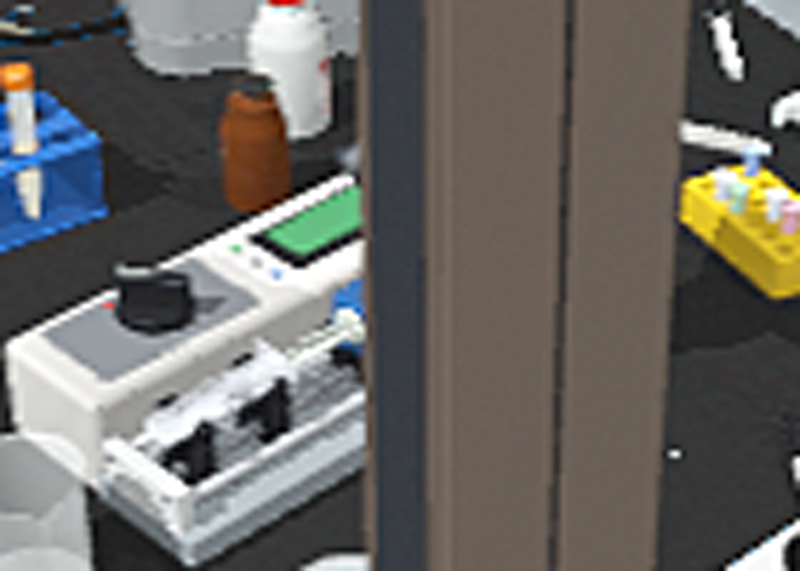

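The blue pusher sits against the white flange (crop ≈ 345,320). I start the lever arc.

>>> carry_out(deltas=[0.002, 0.003, 0.009, 0, 0, 0, 0.001, 0.003, 0.014, 0, 0, 0, -0.004, 0.003, 0.019, 0, 0, 0, -0.008, 0.003, 0.024, 0, 0, 0, -0.012, 0.003, 0.029, 0, 0, 0])

```text
time: 7.58
eef_pos: [0.5006, -0.0543, 0.1107]
tcp_rot: [0.991, 0.13, -0.002, 0.001]
contact_force: [-4.7, -0.3, 7.5]
opening: -0.002
finger_force: 3.6
```

```bash
python3 to.py -113 -32 92
```

```text
t 7.58 pump-frame tcp mm [-104.2  -34.6  110.7] F pump [-4.7  0.9  7.5] open -0.002 ff 3.5955195128917694 q [-0.31  0.05  2.09 -0.    1.01  1.  ]
delta [-0.0087 -0.0026  0.0187] rot [0.0008 0.0048 0.0018]
```

>>> carry_out(deltas=[-0.003, -0.002, 0.006, 0, 0, 0, -0.006, -0.002, 0.012, 0, 0, 0, -0.009, -0.002, 0.018, 0, 0, 0, -0.01, -0.002, 0.024, 0, 0, 0, -0.011, -0.002, 0.03, 0, 0, 0])

```text
time: 8.2
eef_pos: [0.4902, -0.054, 0.0778]
tcp_rot: [0.992, 0.129, -0.0, -0.0]
contact_force: [-1.9, -2.0, 2.6]
opening: -0.001
finger_force: 1.2
```

```bash
python3 to.py -115 -32 76
```

```text
t 8.2 pump-frame tcp mm [-114.3  -31.7   77.8] F pump [-2.3 -1.4  2.6] open -0.001 ff 1.1645304411649704 q [-0.32  0.07  2.13  0.    0.94  1.  ]
delta [-0.0007  0.0003  0.0018] rot [-0.0002  0.0001  0.0005]
```

>>> carry_out(deltas=[0, 0, 0.002, 0, 0, 0, 0, 0, 0.004, 0, 0, 0, 0, 0, 0.004, 0, 0, 0])

```text
time: 8.57
eef_pos: [0.4902, -0.0543, 0.0765]
tcp_rot: [0.992, 0.13, -0.001, -0.0]
contact_force: [-8.8, -1.0, 16.3]
opening: 0.0
finger_force: 8.3
```

The lever is at its stop. Next I lift off and go to the dial.

>>> carry_out(deltas=[0, 0, -0.035, 0, 0, 0, 0, 0, -0.08, 0, 0, 0], grip=60)

```text
time: 8.82
eef_pos: [0.4892, -0.0532, 0.1534]
tcp_rot: [0.992, 0.129, -0.001, -0.001]
contact_force: [1.1, -0.5, 0.8]
opening: 0.425
finger_force: 0.0
```

```bash
python3 to.py 41.5 69 145 0.6
```

```text
t 8.82 pump-frame tcp mm [-115.   -30.6  153.4] F pump [ 0.9 -0.7  0.8] open 0.425 ff 0.0 q [-0.32 -0.04  2.08  0.    1.1   1.  ]
delta [ 0.1565 -0.0995  0.0083] rot [-0.0038  0.0015 -0.5997]
```

>>> carry_out(deltas=[0.04, -0.025, 0, 0, 0, -0.15, 0.08, -0.05, 0, 0, 0, -0.3, 0.12, -0.075, 0, 0, 0, -0.45, 0.156, -0.099, 0, 0, 0, -0.6, 0.156, -0.099, 0, 0, 0, -0.6])

```text
time: 9.45
eef_pos: [0.6166, 0.0842, 0.1532]
tcp_rot: [0.908, 0.418, 0.0, -0.001]
contact_force: [-0.2, -1.1, -0.1]
opening: 0.599
finger_force: 0.0
```

```bash
python3 to.py 41.5 69 88 0.6
python3 - <<'E'
from h import *
np.set_printoptions(precision=4,suppress=True)
o0,o1,psi=np.load('pump.npy');x=np.array([np.cos(psi),np.sin(psi)]);y=np.array([-x[1],x[0]])
for n in ['top','scene']:
    im,d=cam(n,n+'9.png');P,u,v=cloud(n,d);c=im[v,u].astype(int);r,g,b=c.T
    X=(P[:,:2]-[o0,o1])@np.stack([x,y],1)*1000;near=(X[:,0]>-135)&(X[:,0]<-6)&(abs(X[:,1])<150)&(P[:,2]<.13)
    for k,m in [('red',near&(r>g+70)&(r>b+70)),('blue',near&(b>r+50)&(b>g+20))]:
        if m.any(): print(n,k,m.sum(),X[m].mean(0),X[m].min(0),X[m].max(0),P[m,2].mean())
a=cv2.imread('pics/scene9.png')[140:240,250:410];cv2.imwrite('pics/s4.png',cv2.resize(a,(800,500),interpolation=cv2.INTER_CUBIC))
E
```

```text
t 9.45 pump-frame tcp mm [ 43.4  69.6 153.2] F pump [-0.5 -1.  -0.1] open 0.599 ff 0.0 q [-0.03  0.25  1.78  0.    1.12  0.68]
delta [-0.0019 -0.0005  0.0652] rot [-0.0012 -0.0007  0.0038]
top red 86 [-100.5382  -30.8367] [-121.3188  -47.7685] [-76.6028 -20.4061] 0.059655698218660395
top blue 133 [-43.8511 -30.5185] [-63.3103 -52.4257] [-16.8229 -13.2165] 0.08258839852172828
```

View pics/s4.png

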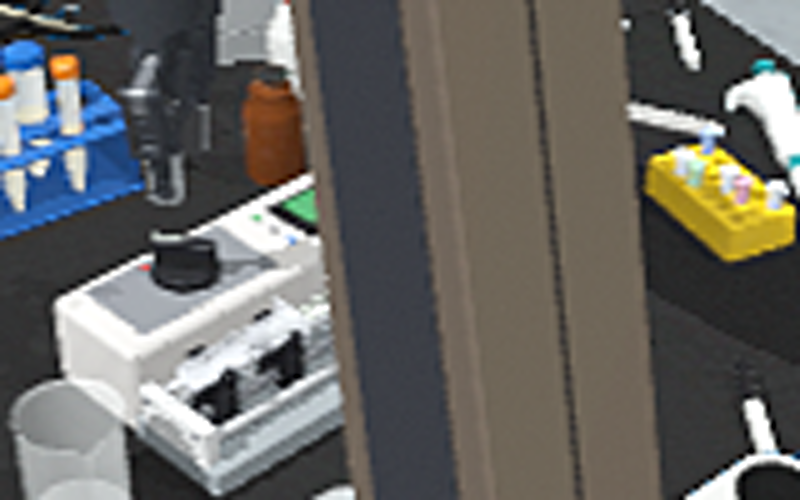

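Red now reaches pump x -121, so the lever is level. The pusher is 79 mm along. The gripper stands over the dial (crop ≈ 170,190), so I descend and close.

>>> carry_out(deltas=[-0.002, 0, 0.03, 0, 0, 0, -0.002, 0, 0.055, 0, 0, 0, -0.002, 0, 0.065, 0, 0, 0, -0.002, 0, 0.065, 0, 0, 0])

```text
time: 10.05
eef_pos: [0.6135, 0.0796, 0.0888]
tcp_rot: [0.909, 0.416, -0.001, -0.0]
contact_force: [-0.2, -0.7, 0.2]
opening: 0.603
finger_force: 0.0
```

>>> carry_out(deltas=[0, 0, 0, 0, 0, 0, 0, 0, 0, 0, 0, 0, 0, 0, 0, 0, 0, 0, 0, 0, 0, 0, 0, 0], grip=0, grip_force=60)

```text
time: 10.55
eef_pos: [0.6153, 0.08, 0.091]
tcp_rot: [0.909, 0.417, 0.001, 0.001]
contact_force: [-0.7, -1.7, 5.8]
opening: 0.12
finger_force: 62.2
```

```bash
python3 to.py 41.5 69 88 0.6
```

```text
t 10.55 pump-frame tcp mm [41.  65.8 91. ] F pump [-1.2 -1.5  5.8] open 0.12 ff 62.211138010025024 q [-0.03  0.32  1.81 -0.    1.01  0.68]
delta [ 0.0022 -0.0024  0.003 ] rot [ 0.0021 -0.0012  0.0006]
```

>>> carry_out(deltas=[0, 0, -0.001, 0, 0, 0.13, 0, 0, -0.001, 0, 0, 0.26, 0, 0, -0.001, 0, 0, 0.39, 0, 0, -0.001, 0, 0, 0.52, 0, 0, -0.001, 0, 0, 0.65], grip_force=80)

```text
time: 11.18
eef_pos: [0.614, 0.0822, 0.0911]
tcp_rot: [0.995, 0.103, -0.0, -0.002]
contact_force: [-2.2, 6.3, 4.5]
opening: 0.112
finger_force: 82.6
```

```bash
python3 to.py 41.5 69 90 -0.6; python3 -c "
from h import *
s=ctrl.get_state();print(s['wrist_torque'])"
```

```text
t 11.18 pump-frame tcp mm [40.3 68.3 91.1] F pump [-0.6  6.6  4.5] open 0.112 ff 82.62336373329163 q [-0.03  0.31  1.82  0.    1.01  1.33]
delta [ 0.0012 -0.0008  0.0011] rot [-0.0035  0.0012  0.5469]
[0.89883391 0.34780546 0.22235323]
```

>>> carry_out(deltas=[0, 0, 0, 0, 0, 0.13, 0, 0, 0, 0, 0, 0.26, 0, 0, 0, 0, 0, 0.39, 0, 0, 0, 0, 0, 0.5, 0, 0, 0, 0, 0, 0.57])

```text
time: 11.8
eef_pos: [0.6141, 0.0845, 0.0911]
tcp_rot: [0.984, -0.18, -0.001, -0.004]
contact_force: [-1.7, 11.1, 2.7]
opening: 0.111
finger_force: 82.5
```

>>> carry_out(deltas=[0, 0, 0, 0, 0, 0, 0, 0, 0, 0, 0, 0, 0, 0, 0, 0, 0, 0, 0, 0, 0, 0, 0, 0])

```text
time: 12.3
eef_pos: [0.6141, 0.0844, 0.0911]
tcp_rot: [0.984, -0.179, -0.001, -0.004]
contact_force: [-0.5, 10.3, 4.2]
opening: 0.113
finger_force: 82.5
```

```bash
python3 to.py 41.5 69 90 -0.6; python3 -c "
from h import *
s=ctrl.get_state();print(s['wrist_torque'])"; python3 v.py scene s5.png 250 150 80 60; python3 v.py top t5.png 270 140 120 90
```

```text
t 12.3 pump-frame tcp mm [41.  70.4 91.1] F pump [ 2.2 10.1  4.2] open 0.113 ff 82.52825617790222 q [-0.03  0.31  1.82  0.01  1.01  1.9 ]
delta [0.0012 0.0009 0.0011] rot [-0.0072  0.0025 -0.0192]
[1.82499651 0.1545359  0.21982457]
```

View pics/s5.png

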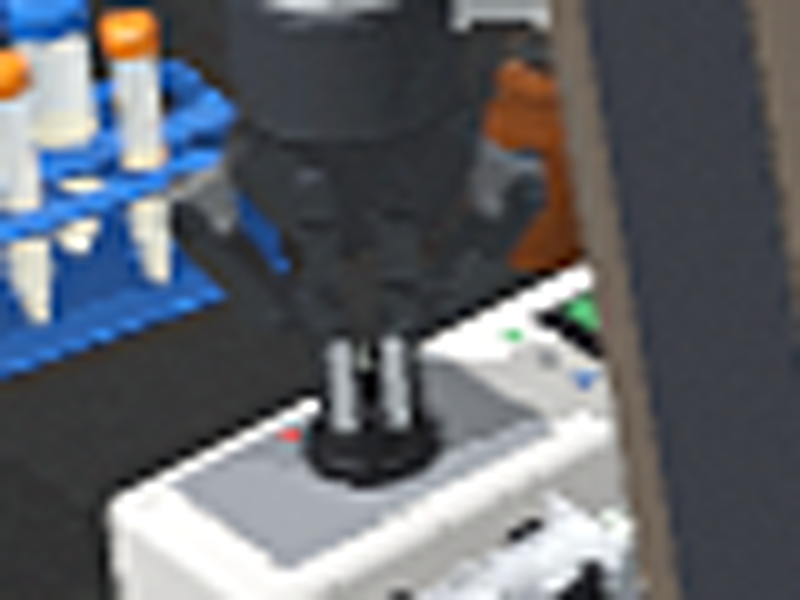

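View pics/t5.png

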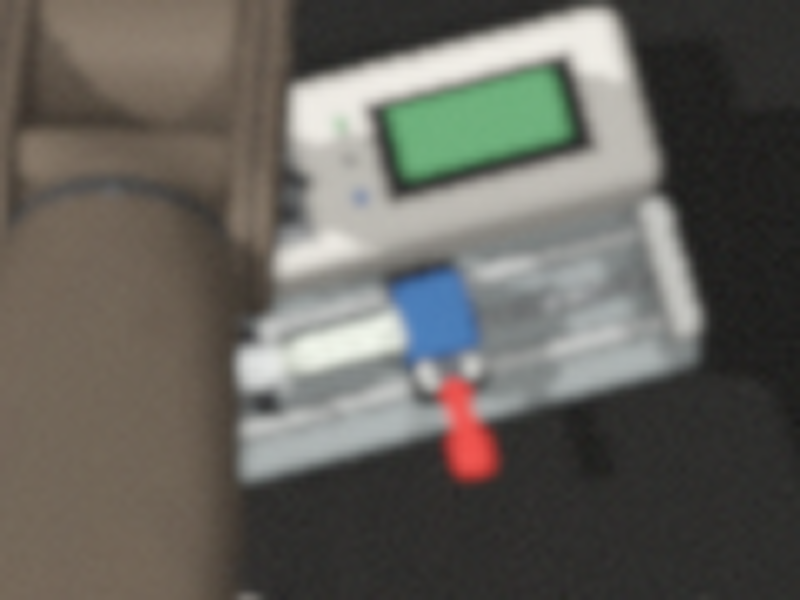

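The pictures show the pusher against the flange, the red lever down level (top crop ≈ 455,430) and the fingers on the dial (scene crop ≈ 370,390). The tool has turned the bar to about 1.22 rad, and the wrist reads 0.22 N m of spring torque. I hand the job in.

```bash
python3 -c "
from plant import ctrl
print(ctrl.sign_off())"
```

```text
the job is handed in; nothing more can be done
None
```

I handed the job in at about 12.4 s with all three steps carried out: the pusher rests on the plunger flange, the cam lever is down at its stop, and the gripper is holding the prime dial at about 1.22 rad, its third click. No verdict came back, and the dial angle is read from the tool's turn, not from the dial itself.

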